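# Hang the tube carrier on the sprung hook of the balance

### The job

Weigh the tall tube carrier: pick it up by its grip tab, keep it upright, thread its arched handle over the free end of the spring balance's hook and let the arch down into the notch. Keep hold and ease it down gently until the hook bears the whole weight, neither more nor less, so that the hook does not jump when you let go and is never pulled to its stop; then let go and leave the carrier hanging at rest. Leave the low carrier and the other things where they stand.

Things in the scene. Friction and masses are not known exactly. Their poses are not given: they have to be found in the camera images.
- carrier_grip (a point): Black grip tab on top of the tall steel tube carrier (the one to weigh): 24 mm (x) by 14 mm (y), 46 mm tall, from 146 to 192 mm above the carrier's underside. This point is on its centre line, 170 mm above the underside. Axes: z up, y across the tab's thin side and along the arch below it. The carrier looks the same after half a turn.
- carrier_bail (a point): Middle of the UNDERSIDE of the tall carrier's arched handle, 30 mm straight below carrier_grip, 140 mm above the underside; this rests on the hook. The arch is a round bar 8 mm thick in the carrier's y-z plane, its top straight for 44 mm, then sloping down to legs at y = +-47 mm. Between it and the tube stoppers it is open, 55 mm high.
- carrier: The tall carrier itself: base 80 mm (x) by 104 mm (y), eight stoppered glass tubes ending 85 mm above the underside, then arch and tab, 192 mm in all. Origin at the centre of its underside. Its mass differs from run to run, 0.2 to 0.85 kg, and is not told; the centre of mass is low and central.
- low_carrier_grip (a point): Tab centre (112 mm above its underside) of a second carrier of the same make but low, with short vials, 134 mm tall overall. Not to be weighed; leave it alone. The two carriers may stand in either place.
- hook_seat (a point): Middle of the floor of the hook's notch, where the arch must rest; moves with the hook, 250 mm above the table unloaded. Axes as the balance: x points to the column, z up; the hook's free end is 20 mm from here towards -x. The notch runs along y: floor 15 mm long in x, between two steep prongs 17 mm high. Thread the arch over the free end from the -x side, then lower it.
- balance: Bench spring balance, fixed: white column 55 (x) by 85 (y) by 334 mm tall, foot plate 150 by 130 mm. Origin under the column's middle, on the table. From its -x face a flat steel hook arm, 14 mm wide and 8 mm thick (top level with the notch floor), sticks out to the notch, 180 mm from the origin; nothing is above it. Place and yaw differ from run to run.
- hook (a joint): How far the sprung hook has dipped, m: 0 unloaded, growing downward, stop at 0.10. It dips straight down, 10 mm for each newton (100 N/m), lightly damped: let go of suddenly it bounces for a second or two.
- flask_a: Bystander: conical glass flask with a foil cap, 84 mm across, 130 mm tall; origin at its underside. Leave it where it stands.
- flask_b: Bystander: smaller conical glass flask with a foil cap, 72 mm across, 110 mm tall; origin at its underside. Leave it where it stands.
- bottle: Bystander: white closed bottle, 52 mm across, 100 mm tall; origin at its underside. Leave it where it stands.
- jar: Bystander: low glass jar with a lid, 60 mm across, 60 mm tall; origin at its underside. Leave it where it stands.
- beaker: Bystander: open glass beaker, 68 mm across, 85 mm tall; origin at its underside. Leave it where it stands.
- brush: Bystander: lab brush lying flat, 170 mm long; origin at table height, within its length. Leave it where it stands.
Not all that is in view belongs to the job. What is shaped like the carrier but yellow is not meant.

How it is judged:
By the outcome, as a careful person would: the job done as asked, in the order asked, and still so for the second after the job is handed in, with the robot touching nothing.
It also fails if it takes over 58 s, if anything falls off the work surface, if the arm or the gripper's body presses on something with over 40 N, if the wrist force passes 120 N, or if a joint passes its speed limit or range.

### The arm

A 6-joint arm with a two-finger parallel gripper is mounted at the origin on the work surface. World frame = base frame: x ahead of the robot, y to its left, z up, the work surface at z = 0. Lengths are in mm, angles in rad, forces in N, time in s.
With the tool pointing down it reaches from about 350 to 975 mm from the base axis. Payload 7.1 kg.
Tool frame: the origin (TCP) lies between the finger pads; the fingertips stand 19 mm ahead of it and the grasp point (between the pads) is the TCP; y points along the fingers, z is the direction in which the jaws open and shut, and the axes are right-handed (so a half turn about y gives the same grasp; the last joint's range is limited). The gripper opens to 88 mm and grips with 3 to 60 N. Pads are 20 mm wide; open, the fingers measure 115 mm over their backs; the gripper's body (75 mm by 178 mm) begins 61 mm behind the grasp point.
Start: joints at [1.082, 0.423, 1.63, -0, 1.089, -0.019], TCP at [282.91, 557.285, 241.675] pointing down, gripper open.
Joint ranges: [-3, 3], [-0.9, 2.11], [0.09, 2.58], [-1.31, 4.45], [0.11, 2.69], [-2.54, 2.54]. Speed limits (rad/s): [2.39, 2.39, 3.01, 3.14, 3.14, 3.14].

### API

Orientations are given as a rotation vector (axis times angle).
In Python, from workcell import ctrl gives the robot as it stands.
- The arm moves only by the tool servo_tool, never from a script. Its argument "moves" is text: rows parted by semicolons, each of 6 numbers parted by spaces: the shift along the world's x, y, z in m, then the turn, a rotation vector about the world's x, y, z in degrees. A call has 1 to 8 rows; each row is the pose to reach, as a shift and turn from the pose commanded when the call began; what a row does not reach only later rows make up. A row lasts 1/8 s, in which the tool goes at most 62.5 mm and 10.7 degrees, less where a joint would pass 70% of its speed; a pose out of reach is approached as far as the arm can. A call with a gripper value outside its range is refused whole. "hand" is the closure in counts, from 0 (fully open) to 255 (shut), set as the call begins (left out, the last holds). The fingers move at their own pace and stop on an object; the grip force is fixed at half the most. Time passes only in rows, so rows that repeat a pose let the fingers close. It gives the time, the measured TCP pose, the force and the opening at its end, in the units of the state.
- ctrl.get_obs(): the state, without advancing time (a new reading comes with each control period).
- ctrl.get_image(name): name is "side" or "top" or "wrist"; returns a dict with "pixels" (420x560x3 uint8, red, green, blue), "depth" (420x560 float32, mm along the optical axis (not along the pixel's ray), 0 where there is no reading), "vertical_fov" (degrees; the focal length in pixels is half the picture's height over the tangent of half this angle, whatever the lens; pixels are square), "cx", "cy" (the principal point, pixels), "xyz" and "attitude" of the camera in the world; the wrist camera has in their place "T_tool_cam" (4x4, takes a point from camera to tool coordinates, whose origin is the TCP and whose axes are the tool frame's). Camera axes: x right, y up, looking along -z (the intrinsics and any distortion apply to the point x, -y, -z); pixel columns grow to the right and rows downward; lengths in mm; the calibration is good to about 2 mm. A picture is of the moment at which its call begins: read the wrist's pose just before it.
- ctrl.close_job(): hands the job in, once; it reports no verdict.
The state is a dict: "t": time; "qpos": joint angles; "qvel": joint speeds; "joint_torque": joint torques, N m; "ee_pos": TCP position; "orientation": TCP orientation; "ft_force": force on the tool from outside, world axes, zero at the start; "moment": the same for the moment, N m; "width": finger opening in mm.
Only numpy, scipy, OpenCV 4.12 (cv2) and the standard library are available. Lean on these libraries where they do the work, as an engineer would, in place of code of your own. Each camera call takes 0.05 s, during which the arm holds its last target.

## Working session

There is one attempt and no reset: what is moved stays moved. The work goes in short steps, Python scripts to look and compute and a tool call to move; the robot and the scene stay as the last step left them, time stands still between calls to the robot, and variables do not carry over. Pictures are saved under pics/ and viewed, and the job is handed in when it is done.

Besides the shell and the picture viewer there is one more tool, called after "Call:" as name(argument=value, ...) on one line, values as JSON. servo_tool: Moves the arm, as the interface text tells. Its arguments: {"type":"object","properties":{"moves":{"type":"string"},"hand":{"type":"number"}},"required":["moves"]}

```bash
mkdir -p pics
cat > h.py <<'E'
import numpy as np,cv2,pickle
from scipy.spatial.transform import Rotation as R
from workcell import ctrl
def snap(n,f):
    o=ctrl.get_obs(); im=ctrl.get_image(n); im['obs']=o
    pickle.dump(im,open(f'pics/{f}.pkl','wb')); cv2.imwrite(f'pics/{f}.png',im['pixels'][:,:,::-1]); return im
def load(f): return pickle.load(open(f'pics/{f}.pkl','rb'))
E
python3 - <<'E'
from h import *
o=ctrl.get_obs();print(o)
for n in('side','top'):
    im=snap(n,n+'0');print({k:v for k,v in im.items() if k not in('pixels','depth','obs')})
E
```

```text
{'t': 0.0, 'qpos': array([ 1.08201500e+00,  4.23820309e-01,  1.63066329e+00, -2.77030973e-05,
        1.08861687e+00, -1.90407159e-02]), 'qvel': array([-5.75296061e-04,  1.18565506e-03, -2.29222595e-03,  2.70131655e-05,
       -1.68370518e-03,  1.50053503e-04]), 'joint_torque': array([-1.81672414e-03, -5.44614923e+01, -2.73665214e+01,  6.42871158e-02,
        2.27114250e-02, -7.32288640e-05]), 'ee_pos': array([282.67206889, 556.84275055, 240.92499545]), 'orientation': array([-1.54070771,  0.36866361, -0.36810164]), 'ft_force': array([ 0.12975953,  0.34617973, -0.38061635]), 'moment': array([-0.00059629,  0.03540739, -0.01036951]), 'width': 88.2155905582917}
{'vertical_fov': 43.941347606075304, 'cx': 278.3278413557859, 'cy': 212.18614190500318, 'xyz': array([ 100.04052635, -674.81995651, 1003.77164051]), 'attitude': array([ 0.75651842, -0.23461648, -0.56323353])}
{'vertical_fov': 49.904360844111615, 'cx': 281.8993019562136, 'cy': 210.10940325261294, 'xyz': array([ 489.8599725 ,   32.23890206, 1354.11867266]), 'attitude': array([ 0.04633922, -0.07815227, -1.59470711])}
```

View pics/side0.png

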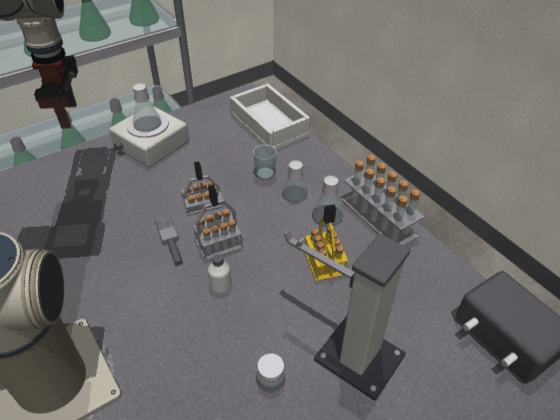

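View pics/top0.png

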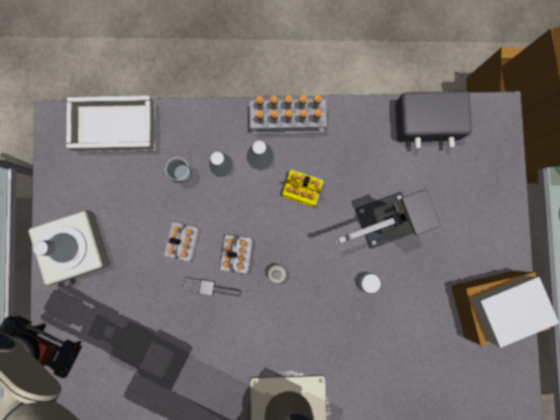

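The side view shows the two steel carriers near (200,190) and (218,232), the yellow decoy at (325,250) and the hook tip at (290,238). In the top view the carriers are at (181,242) and (237,254), the hook runs from (400,222) to (341,239), and the yellow decoy is at (302,187). Next I'll enlarge and measure.

```bash
cat >> h.py <<'E'
def cloud(im):
    d=im['depth'];H,W=d.shape
    f=H/2/np.tan(np.radians(im['vertical_fov'])/2)
    v,u=np.mgrid[:H,:W]
    P=np.stack([(u-im['cx'])/f*d,-(v-im['cy'])/f*d,-d],-1)
    if 'xyz' in im: return P@R.from_rotvec(im['attitude']).as_matrix().T+im['xyz']
    T=np.array(im['T_tool_cam']); P=P@T[:3,:3].T+T[:3,3]
    o=im['obs']; return P@R.from_rotvec(o['orientation']).as_matrix().T+o['ee_pos']
def crop(f,x0,x1,y0,y1,s,out):
    p=load(f)['pixels'][y0:y1,x0:x1,::-1]
    cv2.imwrite(f'pics/{out}.png',cv2.resize(p,None,fx=s,fy=s,interpolation=cv2.INTER_CUBIC))
E
python3 - <<'E'
from h import *
crop('top0',150,450,150,300,2.6,'top0c');crop('side0',150,420,140,300,2.9,'side0c')
np.set_printoptions(suppress=True,precision=0)
for n in('side0','top0'):
    im=load(n);P=cloud(im)
    print(n)
    for uv in [(232,254),(237,254),(176,240),(305,182),(341,239),(370,231),(400,215),(425,210),(371,284),(300,330)] if n=='top0' else [(213,197),(214,204),(198,170),(329,213),(289,237),(320,262),(380,258),(300,330)]:
        print(uv,P[uv[1],uv[0]])
E
```

```text
side0
(213, 197) [465. 128. 176.]
(214, 204) [464. 127. 155.]
(198, 170) [504. 287. 126.]
(329, 213) [652. -65. 180.]
(289, 237) [ 495. -131.  258.]
(320, 262) [619. -87.  53.]
(380, 258) [ 554. -310.  334.]
(300, 330) [ 494. -183.   -1.]
top0
(232, 254) [472. 138. 190.]
(237, 254) [469. 137.  50.]
(176, 240) [512. 293. 134.]
(305, 182) [654. -55. 189.]
(341, 239) [ 503. -134.  253.]
(370, 231) [ 520. -206.  250.]
(400, 215) [ 557. -277.  267.]
(425, 210) [ 563. -315.  336.]
(371, 284) [ 374. -245.   53.]
(300, 330) [239. -41.  -7.]
```

View pics/top0c.png

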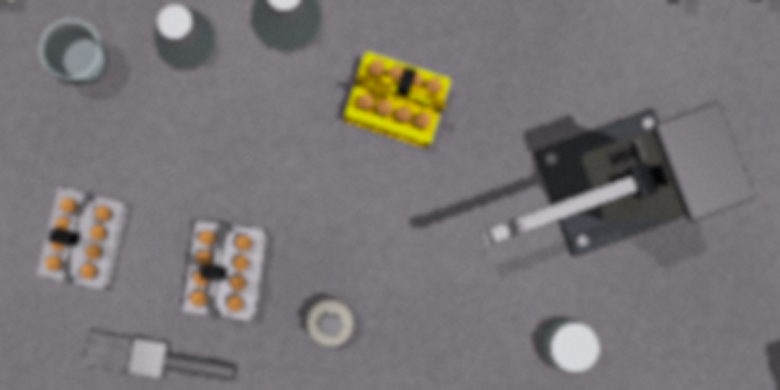

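View pics/side0c.png

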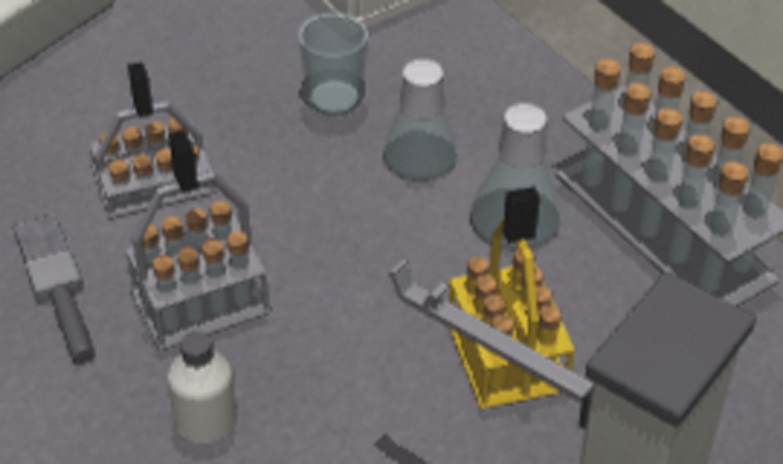

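Run:
```python
from h import *
np.set_printoptions(suppress=True,precision=1)
for n in('side0','top0'):
    im=load(n);P=cloud(im);px=im['pixels'].astype(int)
    print(n)
    sel=(abs(P[...,0]-466)<90)&(abs(P[...,1]-133)<75)
    tab=sel&(P[...,2]>150)&(P[...,2]<200)
    q=P[tab];print('tab',len(q),q.mean(0),q.min(0),q.max(0), np.median(q,0))
    b=sel&(P[...,2]>12)&(P[...,2]<200)
    r=cv2.minAreaRect(P[b][:,:2].astype(np.float32));print('car',b.sum(),r)
    # hook
    s=(P[...,0]>450)&(P[...,0]<570)&(P[...,1]<-100)&(P[...,1]>-290)&(P[...,2]>235)&(P[...,2]<285)
    q=P[s];print('hook',len(q));
    arm=q[(q[:,1]<-170)&(q[:,1]>-255)];c=arm.mean(0);w=np.linalg.svd(arm[:,:2]-c[:2],full_matrices=False)[2][0];w*=np.sign(-w[1]);print('arm',c,w,np.degrees(np.arctan2(w[1],w[0])))
    t=(q[:,:2]-c[:2])@w; s2=(q[:,:2]-c[:2])@np.array([-w[1],w[0]])
    for a in np.arange(-100,60,4):
        m=(t>=a)&(t<a+4)
        if m.any():print(a,q[m].mean(0),s2[m].min(),s2[m].max(),q[m,2].max())
    col=(P[...,0]>450)&(P[...,0]<650)&(P[...,1]<-220)&(P[...,2]>320)&(P[...,2]<350)
    q=P[col];print('col',len(q),cv2.minAreaRect(q[:,:2].astype(np.float32)),np.median(q[:,2]))
```

```text
side0
tab 145 [467.2 133.7 176.1] [450.  123.9 150. ] [481.  153.2 194.8] [466.8 130.7 177. ]
car 1642 ((444.23736572265625, 145.744384765625), (90.56561279296875, 159.82089233398438), 75.8631820678711)
hook 685
arm [ 524.5 -213.6  248.6] [ 0.3 -0.9] -70.59394806941842
-100 [ 493.9 -121.1  264.1] -3.4051733925272027 8.600414388188494 264.7516069625925
-96 [ 495.1 -124.6  262.3] -4.595987971494023 10.638298533074456 266.7232391468939
-92 [ 496.5 -128.   256.3] -5.764097183656302 8.741667428015443 267.44080444402675
-88 [ 496.4 -132.1  250.2] -4.5603293326954715 10.218576547709759 258.02924243612597
-84 [ 499.1 -135.9  248.5] -4.183696491961407 9.821964405508496 251.8828285843888
-80 [ 499.3 -140.1  249.5] -5.031590756522749 8.258216830972467 251.8986567976483
-76 [ 500.6 -143.9  248.8] -5.619654312111322 10.737969605452957 251.8917822488621
-72 [ 498.4 -149.3  247.1] -5.0361715750039755 -1.624547973402205 253.718165932548
-68 [ 502.3 -152.3  254. ] -5.175487142728436 10.20158780557676 264.3285037557058
-64 [ 504.5 -154.7  255.6] -5.557140220425057 10.593389438456253 266.50892241180406
[... 5568 characters left out ...]

32 [ 539.  -244.6  246.4] -7.197978300310932 6.703751861052785 251.09947675763055
36 [ 539.7 -248.9  246.8] -6.623163622339658 6.575794893636584 248.6754927651432
40 [ 540.9 -252.3  246.6] -5.110958757749735 5.72058854988656 248.6701155255887
44 [ 542.1 -256.4  246.5] -6.954078058930035 6.26133731065962 249.29751821028117
48 [ 543.7 -259.5  248. ] -5.517009963503755 5.516828130709397 249.9003533406426
52 [ 546.7 -263.5  249.7] -10.163044641133189 14.427988967407325 262.2035308804782
56 [ 545.4 -267.   252.1] -15.292285229551867 14.59090870399855 260.9638482306923
col 1104 ((559.1087646484375, -306.42047119140625), (91.82810974121094, 63.15093994140625), 19.102752685546875) 330.7849499546575
```

Run:
```python
from h import *
np.set_printoptions(suppress=True,precision=3)
o=ctrl.get_obs();print(R.from_rotvec(o['orientation']).as_matrix())
im=snap('wrist','w0');print(im['T_tool_cam'],im['vertical_fov'])
# carrier base edges from top: points low
for n in('side0','top0'):
    P=cloud(load(n));s=(abs(P[...,0]-468)<75)&(abs(P[...,1]-128)<62)&(P[...,2]>15)
    r=cv2.minAreaRect(P[s&(P[...,2]<100)][:,:2].astype(np.float32));print(n,r)
    a=P[s&(P[...,2]>135)&(P[...,2]<200)];print(len(a))
```

```text
[[ 0.892 -0.001  0.453]
 [-0.453 -0.001  0.892]
 [-0.    -1.    -0.001]]
[[   0.      -0.961   -0.275  -74.372]
 [  -0.001    0.275   -0.961 -144.344]
 [   1.       0.      -0.       1.213]
 [   0.       0.       0.       1.   ]] 66.32449382455079
side0 ((469.5509338378906, 139.20916748046875), (80.81555938720703, 102.39813995361328), 81.7398452758789)
222
top0 ((470.03594970703125, 142.23536682128906), (76.4655990600586, 101.1521224975586), 80.98365020751953)
109
```

Call:
servo_tool(moves="0.02 -0.045 0.02 0 0 -7;0.04 -0.09 0.05 0 0 -16;0.065 -0.145 0.05 0 0 -26;0.09 -0.2 0.05 0 0 -36;0.115 -0.255 0.05 0 0 -46;0.14 -0.31 0.05 0 0 -56;0.165 -0.365 0.05 0 0 -66;0.186 -0.415 0.05 0 0 -71", hand=0)

```text
t: 1.15
ee_pos: [469.4, 140.3, 291.7]
orientation: [-1.138, 1.313, -1.313]
ft_force: [0.2, 0.8, 0.9]
width: 87.5
```

Call:
servo_tool(moves="0 0 0 0 0 0")

```text
t: 1.27
ee_pos: [469.8, 139.3, 291.6]
orientation: [-1.138, 1.314, -1.315]
ft_force: [-0.1, 0.1, -0.2]
width: 87.4
```

Run:
```python
from h import *
np.set_printoptions(suppress=True,precision=2)
im=snap('wrist','w1');print(im['obs'])
P=cloud(im);s=(abs(P[...,0]-468)<75)&(abs(P[...,1]-138)<62)
for lo,hi in((155,186),(186,200),(132,152),(70,100)):
    q=P[s&(P[...,2]>lo)&(P[...,2]<hi)]
    if len(q)>5:print(lo,len(q),q.mean(0),np.median(q,0),cv2.minAreaRect(q[:,:2].astype(np.float32)))
```

```text
{'t': 1.275, 'qpos': array([ 0.26,  0.16,  1.87, -0.  ,  1.11,  0.41]), 'qvel': array([ 0.07, -0.  ,  0.01,  0.02,  0.  ,  0.01]), 'joint_torque': array([ -1.89, -38.42, -28.01,  -0.22,  -0.05,  -0.09]), 'ee_pos': array([469.83, 139.35, 291.58]), 'orientation': array([-1.14,  1.31, -1.31]), 'ft_force': array([-0.05,  0.13, -0.21]), 'moment': array([-0.06,  0.04, -0.  ]), 'width': 87.35402766100998}
155 137 [472.45 153.17 171.51] [472.36 153.2  171.61] ((472.410400390625, 152.51986694335938), (2.2413625717163086, 13.860013961791992), 80.20987701416016)
186 509 [470.89 142.81 192.85] [470.86 143.03 192.99] ((470.9326171875, 142.09033203125), (23.301298141479492, 13.517316818237305), 80.59949493408203)
132 448 [470.55 142.89 145.87] [464.44 142.33 147.86] ((471.71209716796875, 145.82131958007812), (15.493206024169922, 66.91680908203125), 81.9668960571289)
70 1321 [472.   149.48  85.48] [476.5  157.79  85.99] ((470.6712646484375, 141.71237182617188), (57.58863830566406, 98.66741943359375), 80.70817565917969)
```

View pics/w1.png

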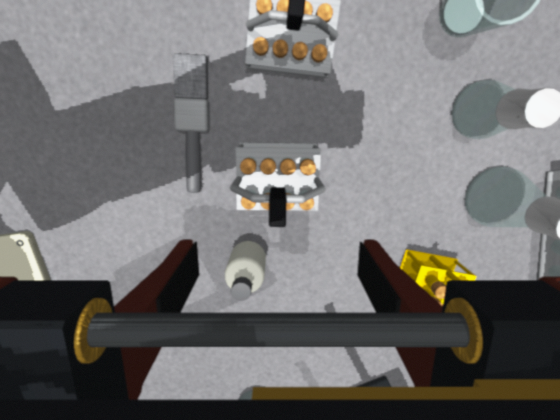

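The wrist view shows the tall carrier's tab at (278,207) with the arch below it. The tab top measures (470.9, 142.1, 193) and its thin axis lies at −9.4°. The height matches the tall carrier (192).

Call:
servo_tool(moves="0.002 0 -0.03 0 0 -1.5;0.002 0 -0.07 0 0 -1.5;0.002 0 -0.1 0 0 -1.5;0.002 0 -0.114 0 0 -1.5;0.002 0 -0.114 0 0 -1.5")

```text
t: 1.95
ee_pos: [470.3, 143.0, 177.2]
orientation: [-1.129, 1.329, -1.328]
ft_force: [-0.8, -0.8, -0.2]
width: 87.8
```

Call:
servo_tool(moves="0 0 0 0 0 0;0 0 0 0 0 0;0 0 0 0 0 0;0 0 0 0 0 0;0 0 0 0 0 0;0 0 0 0 0 0", hand=255)

```text
t: 2.7
ee_pos: [470.9, 142.2, 177.7]
orientation: [-1.127, 1.329, -1.329]
ft_force: [0.2, -0.2, -0.1]
width: 31.3
```

Run:
```python
from h import *
snap('wrist','w2');snap('side','s2');crop('s2',150,420,120,300,2.9,'s2c')
```

```text
(no output)
```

View pics/s2c.png

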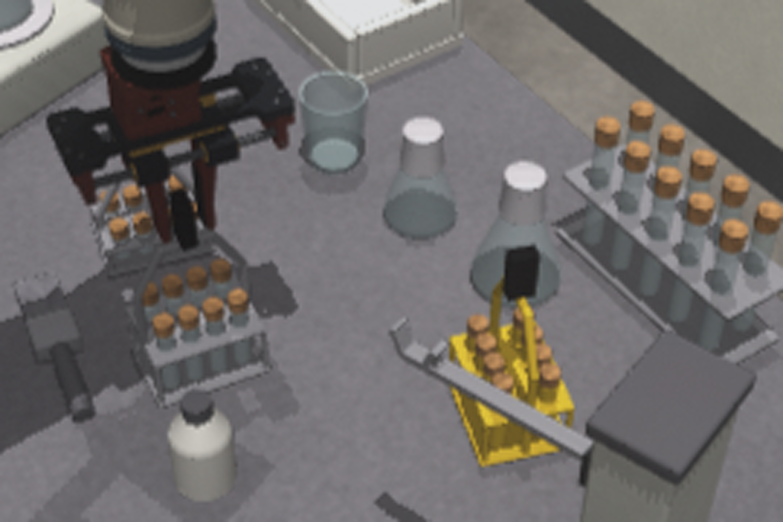

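The fingers are still closing, straddling the tab at (185,215) in the crop. I'll give them more time.

Call:
servo_tool(moves="0 0 0 0 0 0;0 0 0 0 0 0;0 0 0 0 0 0;0 0 0 0 0 0")

```text
t: 3.3
ee_pos: [470.7, 142.2, 177.5]
orientation: [-1.127, 1.33, -1.329]
ft_force: [-0.3, -0.4, -2.8]
width: 13.6
```

Run:
```python
from h import *
F=[]
for i in range(6):
    im=ctrl.get_image('wrist');o=ctrl.get_obs();F.append(o['ft_force']);
print(np.mean(F,0),np.std(F,0),o['width'],o['t'])
```

```text
[ 0.03230029  0.10184215 -2.9114762 ] [0.39747451 0.30733896 0.35208812] 13.879655353734858 3.6
```

Gripped at 13.9 mm wide. Next I'll lift slowly at first.

Call:
servo_tool(moves="0 0 0.01 0 0 0;0 0 0.03 0 0 0;0 0 0.06 0 0 0;0 0 0.095 0 0 0;0 0 0.125 0 0 0;0 0 0.142 0 0 0;0 0 0.145 0 0 0;0 0 0.145 0 0 0")

```text
t: 4.6
ee_pos: [470.6, 142.2, 322.5]
orientation: [-1.127, 1.329, -1.329]
ft_force: [0.0, 0.4, -3.9]
width: 14.0
```

Call:
servo_tool(moves="0 0 0 0 0 0;0 0 0 0 0 0;0 0 0 0 0 0")

```text
t: 4.97
ee_pos: [470.7, 142.2, 322.2]
orientation: [-1.128, 1.33, -1.329]
ft_force: [-0.3, -0.6, -2.9]
width: 13.5
```

Run:
```python
from h import *
F=[];M=[]
for i in range(8):
    im=ctrl.get_image('top');o=ctrl.get_obs();F.append(o['ft_force']);M.append(o['moment'])
print(np.mean(F,0),np.std(F,0),np.mean(M,0),o['width'],o['t'],o['ee_pos'])
snap('wrist','w3');snap('side','s3')
im=load('w3');P=cloud(im);s=(abs(P[...,0]-468)<90)&(abs(P[...,1]-142)<80)
for lo,hi in((275,300),(215,240)):
    q=P[s&(P[...,2]>lo)&(P[...,2]<hi)]
    if len(q)>5:print(lo,len(q),q.mean(0),np.median(q,0),cv2.minAreaRect(q[:,:2].astype(np.float32)))
```

```text
[-0.00669662 -0.02300425 -3.53112434] [0.70451834 0.64153327 0.54604813] [-0.03629086  0.04497203 -0.00332254] 13.751508951227867 5.375 [470.91919533 142.28172746 322.68729496]
275 734 [472.04645927 144.1900944  288.4090971 ] [473.5856544  144.69671694 290.20315153] ((472.44122314453125, 146.06642150878906), (15.669697761535645, 70.95711517333984), 80.65679168701172)
215 2808 [473.15612003 152.12750612 229.50209481] [472.43695454 158.04957908 231.04921402] ((471.6087341308594, 142.43975830078125), (56.137229919433594, 100.08586120605469), 80.65174865722656)
```

View pics/w3.png

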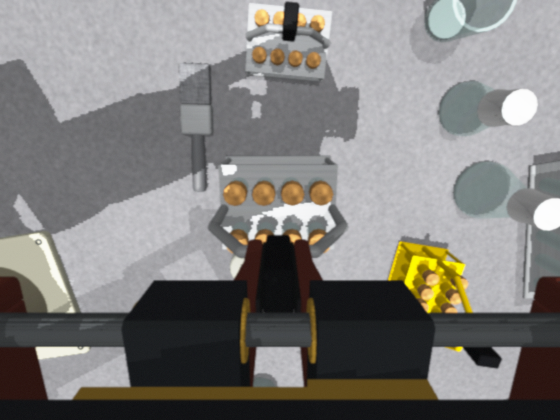

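View pics/s3.png

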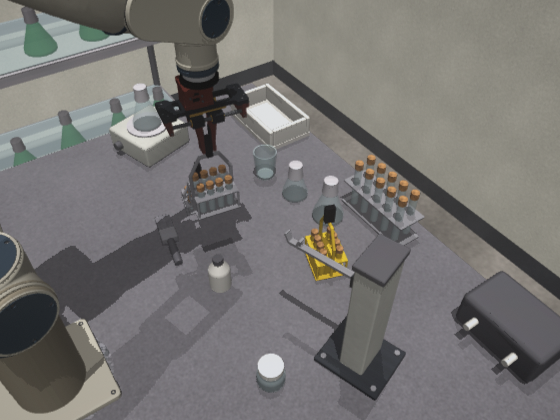

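Lifted upright, about 3.4 N. Now to staging on the free-end side of the hook.

Call:
servo_tool(moves="0 -0.008 -0.001 0 0 2;0.001 -0.025 -0.002 0 0 5;0.002 -0.05 -0.002 0 0 9;0.003 -0.08 -0.002 0 0 13;0.005 -0.115 -0.002 0 0 17;0.006 -0.15 -0.002 0 0 21;0.007 -0.18 -0.002 0 0 25;0.008 -0.2 -0.002 0 0 28")

```text
t: 6.48
ee_pos: [478.9, -59.0, 320.8]
orientation: [-1.346, 0.966, -0.967]
ft_force: [0.0, 1.1, -3.5]
width: 14.0
```

Call:
servo_tool(moves="0 -0.01 0 0 0 0.4;0 -0.015 0 0 0 0.4;0 -0.015 0 0 0 0.4;0 -0.015 0 0 0 0.4")

```text
t: 6.98
ee_pos: [478.9, -72.1, 320.7]
orientation: [-1.348, 0.962, -0.961]
ft_force: [-1.0, -0.1, -4.3]
width: 13.9
```

Run:
```python
from h import *
np.set_printoptions(suppress=True,precision=3)
o=ctrl.get_obs();print(o['t'],o['ee_pos'],R.from_rotvec(o['orientation']).as_matrix()[:,2])
snap('side','s4');snap('top','t4')
crop('s4',200,460,150,330,3,'s4c');crop('t4',230,460,130,300,3.4,'t4c')
```

```text
6.975 [478.896 -72.149 320.673] [0.946 0.326 0.   ]
```

View pics/s4c.png

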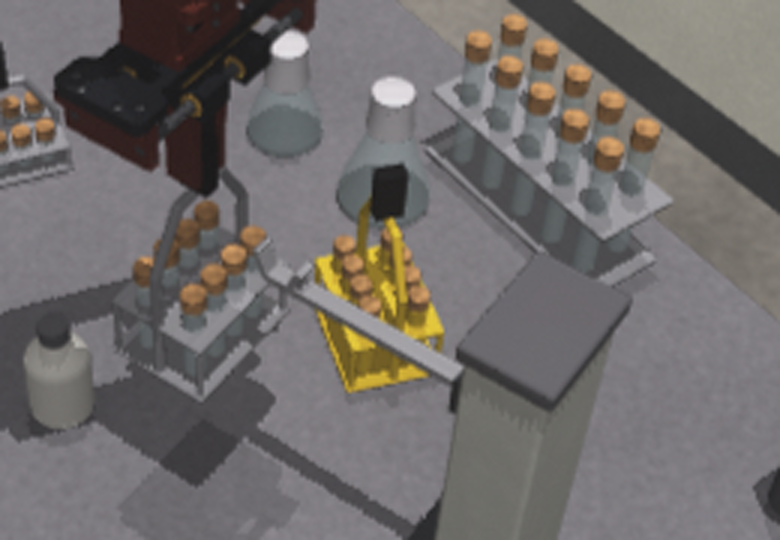

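View pics/t4c.png

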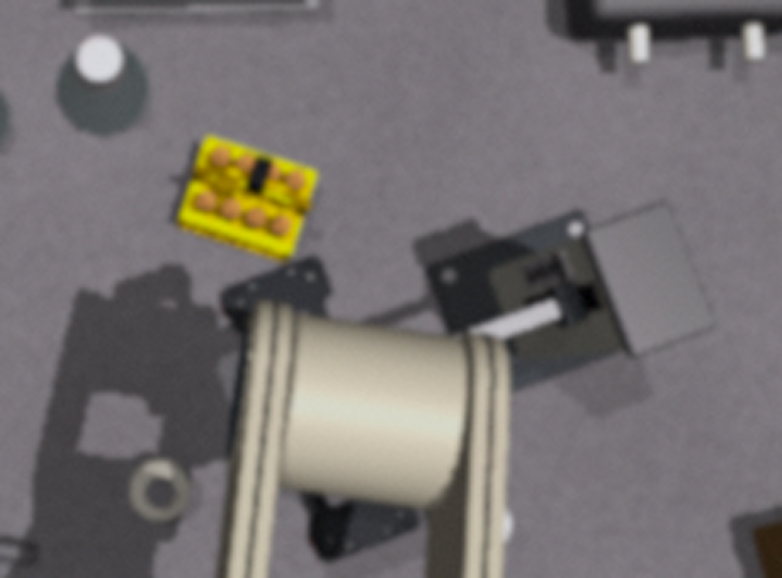

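Run:
```python
from h import *
np.set_printoptions(suppress=True,precision=1,linewidth=150)
a=np.radians(-71);u=np.array([np.cos(a),np.sin(a)]);v=np.array([-u[1],u[0]])
for n in('side0','top0','s4'):
    P=cloud(load(n)).reshape(-1,3);U=P[:,:2]@u;V=P[:,:2]@v
    m=(U>262)&(U<325)&(abs(V-428)<14)&(P[:,2]>238)&(P[:,2]<275)
    print(n,'V range',np.percentile(V[m],[2,50,98]))
    if n=='s4':m&=P[:,2]<272
    h=[]
    for b in np.arange(262,325,1.5):
        k=m&(U>=b)&(U<b+1.5)
        if k.any():h.append((b,k.sum(),np.median(P[k,2]),P[k,2].max()))
    print(np.array(h))
P=cloud(load('s4')).reshape(-1,3);U=P[:,:2]@u;V=P[:,:2]@v
o=load('s4')['obs'];print('tcp',o['ee_pos'][:2]@u,o['ee_pos'][:2]@v)
for lo,hi in((235,250),(250,260),(260,270),(270,280),(280,292),(292,300)):
    m=(abs(U-224)<16)&(P[:,2]>lo)&(P[:,2]<hi)&(abs(V-o['ee_pos'][:2]@v)<60)
    print(lo,m.sum(),np.percentile(U[m],[3,50,97]),np.percentile(V[m],[3,50,97]))
```

```text
side0 V range [420.8 425.2 435.8]
[[274.    3.  264.2 264.8]
 [275.5   4.  264.4 265.8]
 [277.    5.  264.9 266.1]
 [278.5  13.  262.3 266.7]
 [280.    8.  261.1 267.4]
 [281.5  14.  256.7 261.1]
 [283.    8.  254.3 258.8]
 [284.5  11.  251.7 259.8]
 [286.    8.  250.4 254.7]
 [287.5   6.  248.8 251. ]
 [289.    6.  249.8 251.9]
 [290.5   3.  248.5 249.1]
 [292.    6.  248.9 250.9]
 [293.5   6.  249.5 251.2]
 [295.    6.  249.4 251.9]
 [296.5   5.  249.3 250.8]
 [298.    6.  248.7 251.9]
 [299.5   7.  249.2 250.7]
 [302.5   4.  244.1 248.6]
 [304.    3.  250.4 253.7]
 [305.5   5.  248.  258.2]
 [307.    8.  258.3 264.3]
 [308.5  14.  251.4 266. ]
 [310.   10.  255.3 266.3]
 [311.5  12.  255.  266.5]
 [313.   13.  251.3 266.7]
 [314.5   2.  258.3 265.3]
 [316.    5.  250.7 252.4]
 [317.5   7.  250.  251.3]
 [319.    5.  249.7 251.1]
 [320.5   8.  249.7 252.3]
 [322.    6.  247.  250.5]
 [323.5   4.  250.2 251.1]]
top0 V range [423.6 430.2 436.9]
[[272.5   4.  259.9 262.7]
 [274.    5.  262.3 263.3]
 [275.5   3.  264.  264.2]
 [277.    2.  262.  262.2]
 [278.5   3.  258.7 260.9]
 [280.
[... 1375 characters left out ...]

 [304.    3.  251.6 254.4]
 [305.5   4.  248.5 255.9]
 [307.   10.  254.7 264.4]
 [308.5  11.  251.3 266.4]
 [310.   11.  263.1 267.4]
 [311.5  13.  260.9 266.9]
 [313.   12.  251.4 265.6]
 [314.5   6.  248.8 250.7]
 [316.    5.  248.  252.3]
 [317.5   7.  248.5 251.9]
 [319.    2.  247.3 249. ]
 [320.5   7.  248.4 251.7]
 [322.    5.  248.1 250.7]
 [323.5   7.  247.8 250.6]]
tcp 224.13130322562608 429.31523410195194
235 42 [223.7 229.3 231.5] [376.9 382.5 477.1]
250 32 [224.3 228.6 231.6] [381.3 386.8 470.9]
260 34 [224. 229. 232.] [387.5 394.  466.2]
270 34 [224.4 228.9 231.4] [393.  398.6 460.1]
280 65 [225.  229.5 234.7] [399.4 414.4 454.3]
292 23 [226.2 237.4 239.5] [406.1 422.3 437.2]
```

Measured along the hook, the arch bar sits about 67 mm short of the notch centre, and the side and top views agree to about 2 mm. Thread it slowly.

Call:
servo_tool(moves="0.001 -0.004 0 0 0 0;0.004 -0.012 0 0 0 0;0.008 -0.023 0 0 0 0;0.012 -0.035 0 0 0 0;0.016 -0.047 0 0 0 0;0.02 -0.057 0 0 0 0;0.0215 -0.0625 0 0 0 0;0.022 -0.0635 0 0 0 0")

```text
t: 8.07
ee_pos: [500.9, -136.5, 320.6]
orientation: [-1.348, 0.962, -0.962]
ft_force: [-0.3, 0.2, -4.0]
width: 14.0
```

Call:
servo_tool(moves="0 0 -0.003 0 0 0;0 0 -0.008 0 0 0;0 0 -0.012 0 0 0;0 0 -0.012 0 0 0;0 0 -0.012 0 0 0")

```text
t: 8.7
ee_pos: [501.0, -136.2, 308.7]
orientation: [-1.348, 0.962, -0.962]
ft_force: [-0.5, 0.2, -3.6]
width: 14.2
```

Run:
```python
from h import *
np.set_printoptions(suppress=True,precision=1,linewidth=150)
im=snap('side','s5');crop('s5',230,390,150,270,4.8,'s5c')
a=np.radians(-71);u=np.array([np.cos(a),np.sin(a)]);v=np.array([-u[1],u[0]])
o=im['obs'];print(o['t'],o['ee_pos'],o['ft_force'],o['ee_pos'][:2]@u,o['ee_pos'][:2]@v)
P=cloud(im).reshape(-1,3);U=P[:,:2]@u;V=P[:,:2]@v
for lo,hi in((223,235),(235,250),(250,260),(260,268),(268,280)):
    for side in (-1,1):
        m=(abs(U-293)<14)&(P[:,2]>lo)&(P[:,2]<hi)&((V-429)*side>13)&((V-429)*side<60)
        if m.any():print(lo,side,m.sum(),np.percentile(U[m],[3,50,97]),np.percentile(V[m],[3,50,97]))
```

```text
8.7 [ 501.  -136.2  308.7] [-0.5  0.2 -3.6] 291.8432161303079 429.3403846583597
223 -1 19 [293.4 297.  299.4] [377.  379.4 382.6]
223 1 14 [294.2 297.5 299.2] [471.9 473.3 477. ]
235 -1 35 [292.  296.4 299.1] [381.  385.  391.1]
235 1 14 [295.2 297.6 299.6] [462.7 467.9 473.5]
250 -1 23 [291.7 295.7 298.8] [389.  393.  397.5]
250 1 9 [293.5 297.6 298.4] [458.1 460.7 465.7]
260 -1 22 [292.9 295.8 298.9] [393.2 397.4 404.8]
260 1 9 [296.4 297.8 298.7] [452.6 456.1 460.9]
268 -1 40 [292.4 295.8 298.2] [399.3 405.6 414.7]
268 1 6 [296.5 297.8 298.8] [449.4 451.3 455.7]
```

View pics/s5c.png

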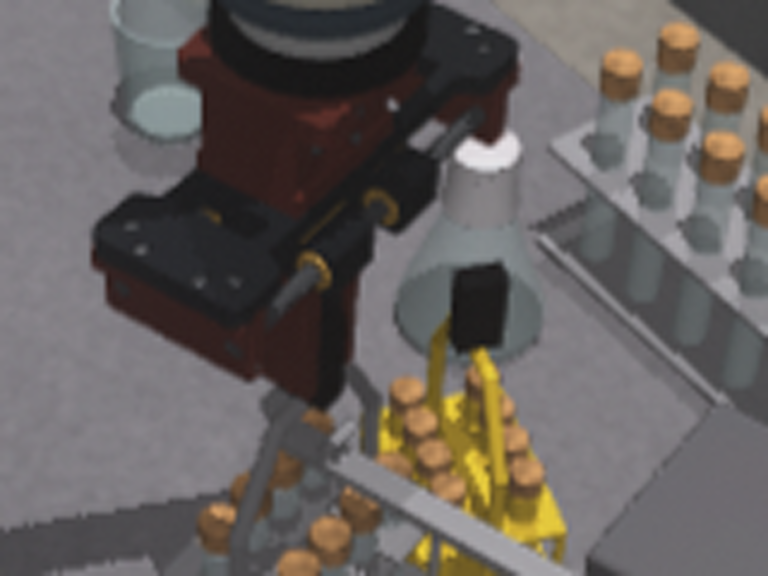

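The arch is threaded. Its bar centre is at about 294.5 along the hook, against 294.4 for the notch, both in the same side view. Lowering to just above contact, then easing.

Call:
servo_tool(moves="0 0 -0.004 0 0 0;0 0 -0.009 0 0 0;0 0 -0.014 0 0 0;0 0 -0.018 0 0 0;0 0 -0.022 0 0 0;0 0 -0.025 0 0 0;0 0 -0.028 0 0 0;0 0 -0.03 0 0 0")

```text
t: 9.75
ee_pos: [500.9, -136.1, 278.5]
orientation: [-1.348, 0.962, -0.962]
ft_force: [-0.4, 1.2, -2.0]
width: 13.5
```

Call:
servo_tool(moves="0 0 0 0 0 0;0 0 0 0 0 0")

```text
t: 10.0
ee_pos: [500.9, -136.1, 278.7]
orientation: [-1.348, 0.962, -0.962]
ft_force: [-0.1, 1.1, -2.6]
width: 13.7
```

Run:
```python
from h import *
np.set_printoptions(suppress=True,precision=2,linewidth=150)
im=snap('side','s6');crop('s6',230,390,150,270,4.8,'s6c')
F=[]
for i in range(8):
    ctrl.get_image('top');o=ctrl.get_obs();F.append(o['ft_force'])
print(o['t'],o['ee_pos'],np.mean(F,0),np.std(F,0))
a=np.radians(-71);u=np.array([np.cos(a),np.sin(a)]);v=np.array([-u[1],u[0]])
for n in('s5','s6'):
    P=cloud(load(n)).reshape(-1,3);U=P[:,:2]@u;V=P[:,:2]@v
    m=(U>325)&(U<410)&(abs(V-428)<5)&(P[:,2]>180);print(n,'arm z',np.median(P[m,2]))
    m=(abs(U-294)<14)&(P[:,2]>215)&(P[:,2]<235)&(abs(V-429)<60)&(abs(V-429)>20);print(np.median(U[m]))
```

```text
10.45 [ 500.88 -136.16  278.68] [-1.09  1.59 -2.1 ] [0.25 0.66 0.56]
s5 arm z 487.50871504633125
297.046621544721
s6 arm z 459.3240274429154
296.4626550920214
```

View pics/s6c.png

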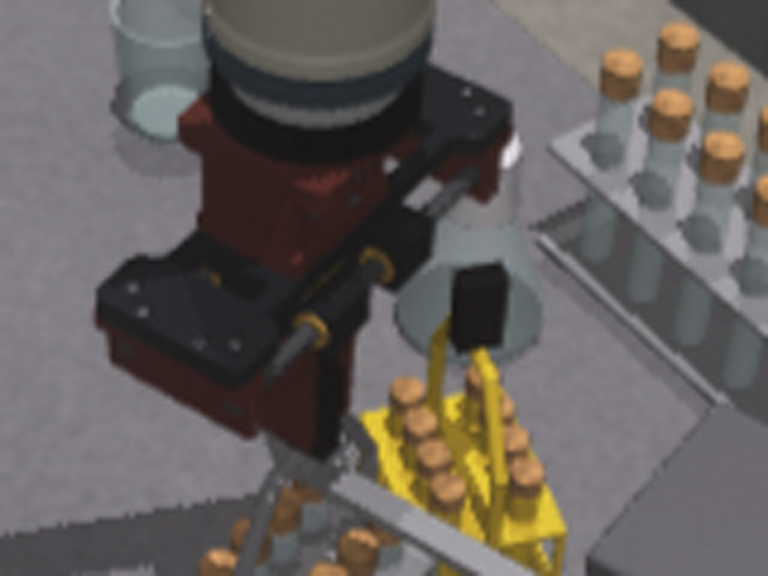

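Run:
```python
from h import *
np.set_printoptions(suppress=True,precision=2,linewidth=150)
a=np.radians(-71);u=np.array([np.cos(a),np.sin(a)]);v=np.array([-u[1],u[0]])
for n in('side0','s5','s6'):
    P=cloud(load(n)).reshape(-1,3);U=P[:,:2]@u;V=P[:,:2]@v
    m=(U>330)&(U<400)&(V>422)&(V<434)&(P[:,2]>200)&(P[:,2]<262);print(n,'arm z',m.sum(),np.median(P[m,2]),np.percentile(P[m,2],90))
    m=(U>262)&(U<325)&(abs(V-428)<9)&(P[:,2]>225)&(P[:,2]<275)
    print(np.array([(b,(m&(U>=b)&(U<b+3)).sum(),np.median(P[m&(U>=b)&(U<b+3),2]),P[m&(U>=b)&(U<b+3),2].max()) for b in range(264,324,3) if (m&(U>=b)&(U<b+3)).any()]).T)
```

```text
side0 arm z 209 249.40011780741122 251.32774495893761
[[273.   276.   279.   282.   285.   288.   291.   294.   297.   300.   303.   306.   309.   312.   315.   318.   321.  ]
 [  4.    14.    18.    22.    18.    11.    11.    11.    12.     4.     9.    19.    21.    21.     9.    11.    15.  ]
 [264.   263.84 261.34 255.96 250.29 249.25 249.12 249.18 249.13 249.01 247.86 255.74 252.27 251.34 250.55 249.67 249.54]
 [264.75 266.1  267.44 261.13 258.03 251.88 251.16 251.9  251.89 249.51 253.72 265.96 266.31 266.67 252.39 251.32 252.27]]
s5 arm z 210 249.3517187056613 251.08884029119972
[[273.   276.   279.   282.   285.   288.   291.   294.   297.   300.   303.   306.   309.   312.   315.   318.   321.  ]
 [  4.    11.    15.     1.     6.    10.    11.    10.    13.     6.     6.    15.    25.    20.    10.    13.    11.  ]
 [263.64 263.96 262.44 263.74 248.71 249.01 249.08 248.74 249.73 249.87 249.64 252.27 259.58 249.71 249.44 248.78 248.84]
 [264.93 266.1  268.04 263.74 249.57 251.27 252.94 250.1  274.26 250.7  255.13 265.42 267.71 266.8  252.7  252.21 251.4 ]]
s6 arm z 211 236.5379088793478 238.3899031874671
[[276.   279.   282.   285.   291.   294.   297.   300.   303.   306.   309.   312.   315.   318.   321.  ]
 [  1.     6.     6.     7.     3.     9.    12.     9.    33.    36.    23.    18.    11.    10.    13.  ]
 [244.06 243.41 239.53 240.85 248.44 236.89 237.35 237.24 259.84 256.   248.91 238.05 236.58 237.39 236.33]
 [244.06 249.29 245.31 246.69 249.79 248.17 249.71 254.61 274.46 273.09 255.03 252.28 238.85 239.51 239.6 ]]
```

The sideways force of about 1.9 N towards −u, and the hook dip 4 mm more than expected, suggest the bar is riding on the column-side prong. I'll lift slightly and shift towards the free end.

Call:
servo_tool(moves="-0.0003 0.001 0.002 0 0 0;-0.0007 0.002 0.002 0 0 0;-0.001 0.003 0.002 0 0 0;-0.001 0.003 0.002 0 0 0;-0.001 0.003 0.002 0 0 0")

```text
t: 11.08
ee_pos: [500.7, -135.1, 281.3]
orientation: [-1.35, 0.959, -0.965]
ft_force: [0.5, -8.9, -2.4]
width: 14.1
```

```bash
cat >> h.py <<'E'
def check(n):
    np.set_printoptions(suppress=True,precision=2,linewidth=150)
    im=snap('side',n)
    a=np.radians(-71);u=np.array([np.cos(a),np.sin(a)]);v=np.array([-u[1],u[0]])
    F=[];Z=[]
    for i in range(6):
        ctrl.get_image('top');o=ctrl.get_obs();F.append(o['ft_force']);Z.append(o['ee_pos'][2])
    F=np.mean(F,0)
    print(o['t'],o['ee_pos'],'F',F,'Fu',F[:2]@u,'Fv',F[:2]@v,'w',o['width'])
    P=cloud(im).reshape(-1,3);U=P[:,:2]@u;V=P[:,:2]@v
    m=(U>330)&(U<400)&(V>422)&(V<434)&(P[:,2]>130)&(P[:,2]<256);dip=249.4-np.median(P[m,2])
    print('dip',dip,'zspread',np.percentile(P[m,2],[10,90]),'bail-floor',np.mean(Z)-37.4-(250-dip))
E
python3 -c "
from h import *
check('s7')"
```

```text
11.425 [ 500.66 -135.05  281.23] F [ 0.41 -8.7  -2.5 ] Fu 8.359522188675815 Fv -2.443526646151127 w 14.283234748618767
dip 9.648451084882964 zspread [234.62 241.48] bail-floor 3.5043188838816945
```

```bash
python3 -c "
from h import *
crop('s7',270,350,190,270,7.4,'s7c')
snap('wrist','w7')"
```

```text
(no output)
```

View pics/s7c.png

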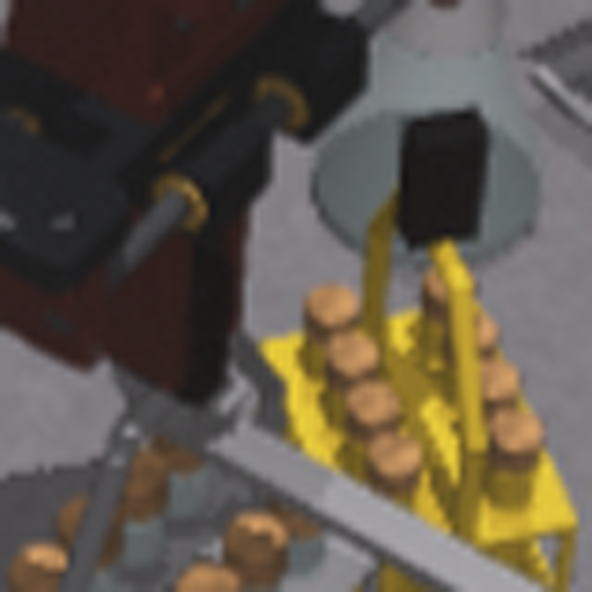

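View pics/w7.png

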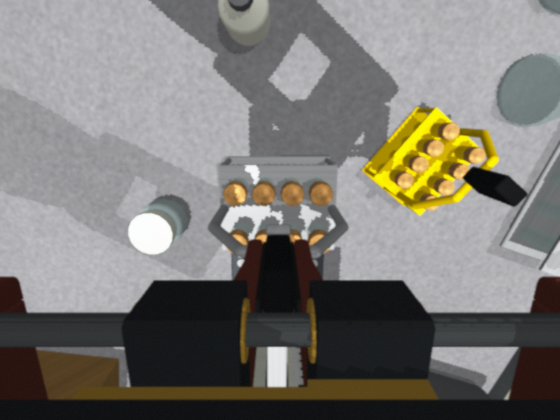

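The blockage came after only 1 mm of travel, so the play is small on both sides. That means it was nearly centred before. I'll go back to the centre and recheck.

Call:
servo_tool(moves="0.0003 -0.001 0 0 0 0;0.0008 -0.0024 0 0 0 0;0.0008 -0.0024 0 0 0 0;0.0008 -0.0024 0 0 0 0")

```text
t: 11.98
ee_pos: [500.8, -135.6, 280.7]
orientation: [-1.348, 0.961, -0.962]
ft_force: [-0.2, -2.5, -2.3]
width: 13.8
```

```bash
python3 -c "
from h import *
check('s8')"
```

```text
12.325 [ 500.79 -135.59  280.72] F [ 0.74 -1.84 -2.19] Fu 1.982286848457946 Fv 0.09651870157211984 w 13.660707347572616
dip 10.246555004764815 zspread [233.98 240.99] bail-floor 3.565051131081134
```

I'll raise clear and probe the sideways play to find the true notch centre.

Call:
servo_tool(moves="0 0 0.005 0 0 0;0 0 0.01 0 0 0;0 0 0.016 0 0 0;0 0 0.016 0 0 0")

```text
t: 12.82
ee_pos: [500.8, -135.5, 297.2]
orientation: [-1.347, 0.961, -0.962]
ft_force: [-1.2, -0.2, -4.3]
width: 13.9
```

```bash
python3 -c "
from h import *
check('s9')"
```

```text
13.175 [ 500.58 -135.56  296.47] F [ 0.07  0.19 -3.73] Fu -0.15955218118426975 Fv 0.12423425902067937 w 14.14388854639111
dip -0.18657334421058636 zspread [245.77 251.4 ] bail-floor 8.885545169749122
```

Call:
servo_tool(moves="-0.0005 0.0014 0 0 0 0;-0.001 0.0028 0 0 0 0;-0.0013 0.0038 0 0 0 0;-0.0013 0.0038 0 0 0 0;-0.0013 0.0038 0 0 0 0")

```text
t: 13.8
ee_pos: [499.9, -132.7, 297.0]
orientation: [-1.349, 0.96, -0.964]
ft_force: [1.0, -5.5, -4.0]
width: 13.7
```

Call:
servo_tool(moves="0.0013 -0.0038 0 0 0 0;0.0019 -0.0057 0 0 0 0;0.0026 -0.0076 0 0 0 0;0.0026 -0.0076 0 0 0 0;0.0026 -0.0076 0 0 0 0")

```text
t: 14.42
ee_pos: [501.6, -138.6, 296.4]
orientation: [-1.347, 0.963, -0.96]
ft_force: [-2.3, 4.3, -3.5]
width: 14.1
```

Contacts at U=288.4 and 294.6 put the centre at 291.5. The play at that height fits the tab's lower corners (±12 mm) meeting the sloping prongs. Recentre and take an averaged weight.

Call:
servo_tool(moves="-0.0006 0.0018 0.003 0 0 0;-0.0012 0.0035 0.003 0 0 0;-0.0012 0.0035 0.003 0 0 0;-0.0012 0.0035 0.003 0 0 0")

```text
t: 14.92
ee_pos: [500.8, -136.0, 299.7]
orientation: [-1.348, 0.962, -0.962]
ft_force: [-0.5, -0.1, -3.4]
width: 13.6
```

```bash
cat >> h.py <<'E'
def favg(N=25):
    F=[];Z=[]
    for i in range(N):
        ctrl.get_image('top');o=ctrl.get_obs();F.append(o['ft_force']);Z.append(o['ee_pos'])
    print(o['t'],'pos',np.mean(Z,0),'F',np.mean(F,0),'sem',np.std(F,0)/N**.5)
E
python3 -c "
from h import *
favg()"
```

```text
16.175 pos [ 500.81315065 -135.93425381  299.66756869] F [-1.07367773e-01  1.82264305e-04 -3.38162511e+00] sem [0.10061181 0.09144726 0.12269565]
```

Call:
servo_tool(moves="0 0 -0.005 0 0 0;0 0 -0.01 0 0 0;0 0 -0.015 0 0 0;0 0 -0.02 0 0 0;0 0 -0.025 0 0 0;0 0 -0.029 0 0 0;0 0 -0.032 0 0 0;0 0 -0.034 0 0 0")

```text
t: 17.18
ee_pos: [500.8, -135.9, 265.6]
orientation: [-1.348, 0.962, -0.962]
ft_force: [-0.1, 0.6, -1.2]
width: 13.7
```

```bash
python3 -c "
from h import *
check('s10');favg(15)"
```

```text
17.525 [ 500.83 -135.87  265.81] F [-1.26  1.25 -1.17] Fu -1.5962933515438231 Fv -0.7834224454440673 w 13.655382625500957
dip 25.018872295409977 zspread [218.81 226.13] bail-floor 3.359688940899332
18.275 pos [ 500.81 -135.89  265.7 ] F [-1.06  1.44 -0.87] sem [0.15 0.07 0.13]
```

Call:
servo_tool(moves="-0.0001 0.0004 -0.003 0 0 0;-0.0001 0.0004 -0.006 0 0 0;-0.0001 0.0004 -0.008 0 0 0;-0.0001 0.0004 -0.008 0 0 0;-0.0001 0.0004 -0.008 0 0 0")

```text
t: 18.9
ee_pos: [500.8, -135.7, 257.8]
orientation: [-1.348, 0.961, -0.962]
ft_force: [-1.9, -1.0, 0.6]
width: 13.5
```

```bash
python3 -c "
from h import *
check('s11');favg(30)
crop('s11',240,360,180,300,5,'s11c')"
```

```text
19.25 [ 500.81 -135.64  257.78] F [-0.47 -1.74 -0.13] Fu 1.4901136442837573 Fv -1.0110883013840952 w 13.791704401408063
dip 33.00549271432661 zspread [213.27 218.61] bail-floor 3.4128449383035218
20.75 pos [ 500.79 -135.59  257.71] F [-0.01 -2.54 -0.29] sem [0.1  0.11 0.08]
```

View pics/s11c.png

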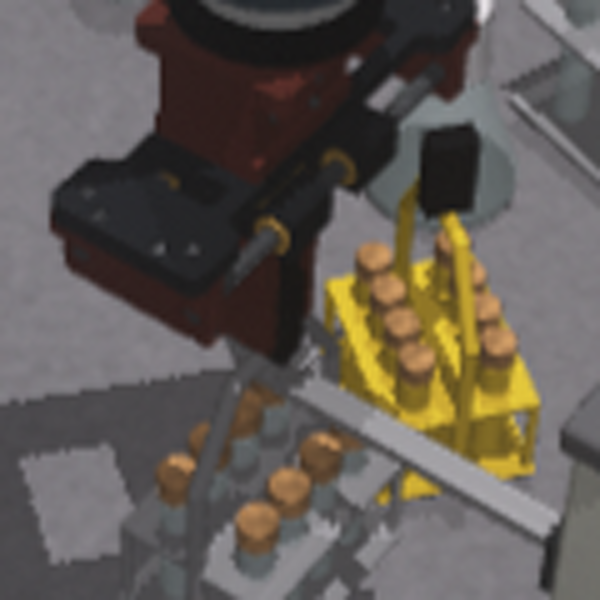

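Call:
servo_tool(moves="0.0001 -0.0002 -0.0007 0 0 0;0.0001 -0.0002 -0.0007 0 0 0;0.0001 -0.0002 -0.0007 0 0 0")

```text
t: 21.12
ee_pos: [500.8, -135.6, 256.9]
orientation: [-1.348, 0.962, -0.962]
ft_force: [1.0, -2.4, -0.1]
width: 13.7
```

```bash
python3 -c "
from h import *
check('s12');favg(30)"
```

```text
21.475 [ 500.79 -135.63  256.95] F [ 0.39 -1.91 -0.1 ] Fu 1.933402511863373 Fv -0.2524464890455732 w 13.581733162445252
dip 33.6748436507045 zspread [212.48 217.93] bail-floor 3.2394265971915956
22.975 pos [ 500.79 -135.67  256.96] F [ 0.26 -1.12 -0.05] sem [0.08 0.1  0.08]
```

The vertical force is at the empty baseline, so the hook carries the weight. I'll trim the side force slightly and open a little.

Call:
servo_tool(moves="0 -0.0002 0 0 0 0;0 -0.0002 0 0 0 0")

```text
t: 23.22
ee_pos: [500.8, -135.8, 257.0]
orientation: [-1.348, 0.962, -0.962]
ft_force: [0.7, 1.6, 0.2]
width: 14.0
```

Call:
servo_tool(moves="0 0 0 0 0 0;0 0 0 0 0 0;0 0 0 0 0 0", hand=150)

```text
t: 23.6
ee_pos: [500.8, -135.9, 257.0]
orientation: [-1.348, 0.962, -0.962]
ft_force: [0.6, 0.5, 0.2]
width: 35.7
```

```bash
python3 -c "
from h import *
check('s13');favg(4);check('s14')"
```

```text
23.95 [ 500.79 -135.89  256.95] F [-0.12  0.01  0.29] Fu -0.04960205337290349 Fv -0.11381752736586714 w 36.06970228174392
dip 34.53673836538135 zspread [211.79 216.9 ] bail-floor 4.108662347690938
24.15 pos [ 500.8  -135.92  256.97] F [-0.02 -0.13  0.2 ] sem [0.13 0.25 0.4 ]
24.5 [ 500.82 -135.9   256.97] F [ 0.13 -0.06  0.15] Fu 0.09803455083894654 Fv 0.09937416712441816 w 36.36911482877646
dip 34.55363968613878 zspread [211.02 216.96] bail-floor 4.119924103547135
```

Released. The dip changed only 0.9 mm (33.7 to 34.5). Now retract straight up.

Call:
servo_tool(moves="0 0 0.004 0 0 0;0 0 0.015 0 0 0;0 0 0.035 0 0 0;0 0 0.06 0 0 0;0 0 0.09 0 0 0;0 0 0.12 0 0 0;0 0 0.14 0 0 0;0 0 0.14 0 0 0")

```text
t: 25.5
ee_pos: [501.5, -136.1, 399.2]
orientation: [-1.347, 0.958, -0.965]
ft_force: [-0.1, -0.5, -0.2]
width: 36.3
```

```bash
python3 -c "
from h import *
check('s15');favg(10);check('s16')
crop('s16',220,400,150,300,4.2,'s16c')"
```

```text
25.85 [ 500.5  -135.83  396.12] F [ 0.1  -0.1  -0.26] Fu 0.12372094024891514 Fv 0.0654664939869473 w 36.17332998527314
dip 34.462708092182794 zspread [211.01 216.64] bail-floor 143.22935402506786
26.35 pos [ 500.76 -135.9   396.74] F [-0.35 -0.08  0.22] sem [0.22 0.17 0.21]
26.7 [ 500.81 -135.92  396.99] F [-0.05  0.01  0.01] Fu -0.027287020261660612 Fv -0.045884590306116566 w 36.048858093569116
dip 34.45271239817876 zspread [209.75 216.8 ] bail-floor 144.04163179057903
```

View pics/s16c.png

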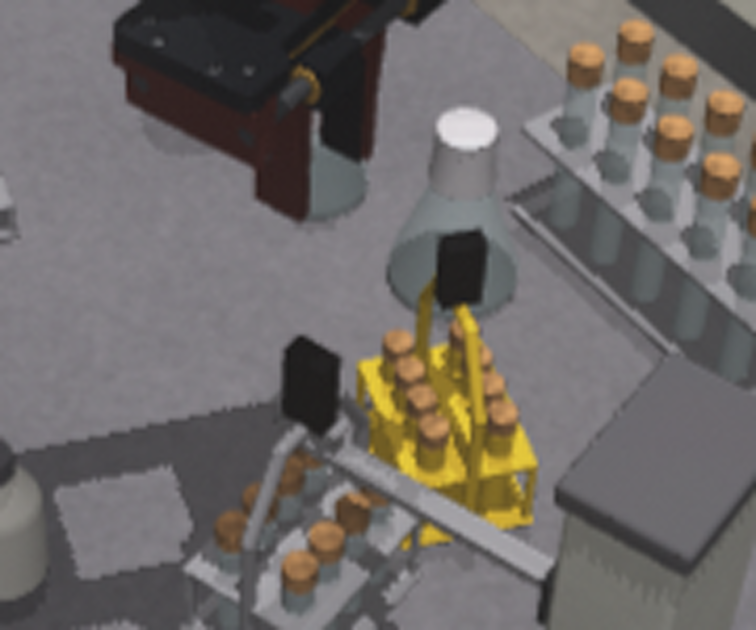

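View pics/s16.png

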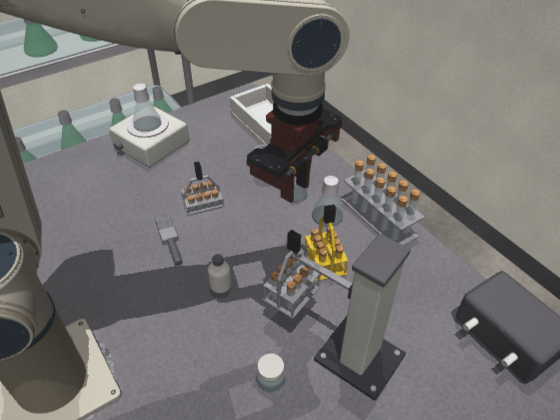

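The side view shows the carrier hanging upright, its tab at (294,241) and the gripper clear above. The low carrier and the bystanders look unmoved. One last check of seating height and verticality.

```bash
python3 -c "
from h import *
np.set_printoptions(suppress=True,precision=1)
a=np.radians(-71);u=np.array([np.cos(a),np.sin(a)]);v=np.array([-u[1],u[0]])
im=load('s16');P=cloud(im).reshape(-1,3);U=P[:,:2]@u;V=P[:,:2]@v
m=(abs(U-294)<22)&(abs(V-428)<18)&(P[:,2]>238)&(P[:,2]<290)&(im['pixels'].reshape(-1,3).max(1)<60)
print('tab',m.sum(),np.percentile(P[m,2],[2,50,98]),np.percentile(U[m],[2,50,98]),np.percentile(V[m],[2,50,98]))
for lo,hi in((150,170),(170,185),(185,200),(200,212)):
  for s in(-1,1):
    m=(abs(U-296)<14)&(P[:,2]>lo)&(P[:,2]<hi)&(s*(V-429)>20)&(s*(V-429)<60)
    print(lo,s,m.sum(),np.median(U[m]),np.median(V[m]))
"
```

```text
tab 206 [239.2 260.  272.5] [283.4 296.8 306.7] [420.7 423.3 433.9]
150 -1 36 296.8844582217447 380.73722023095866
150 1 11 296.13314774540396 474.4460186353387
170 -1 26 295.60484219552217 379.83567430672764
170 1 13 297.1024997254636 471.91471133373386
185 -1 34 295.77440845811384 387.3014518531769
185 1 11 297.2746727115042 465.5040427807112
200 -1 25 296.09818256064364 394.6303740221534
200 1 8 297.008164202586 459.52691138770797
```

```bash
python3 -c "
from h import *
print(ctrl.get_obs()['t']);print(ctrl.close_job())"
```

```text
26.7
the job is handed in; nothing more can be done
None
```

The tall carrier is hanging at rest from the hook, upright and released, and I handed the job in at 26.7 s. One check fell short of ideal: the arch appears to sit about 3–4 mm above the notch floor.

- **Weight:** the hook settled at about 34.5 mm dip, so the carrier weighs about 3.4–3.5 N (roughly 0.35 kg). Before letting go I eased it down until the wrist force read its empty value, about 0 N vertically.
- **Release:** the dip changed by only 0.9 mm when the fingers opened (33.7 to 34.5 mm). It held at 34.5 mm while I retracted, and the hook never came near its stop.
- **Other things:** the last side view shows the low carrier and the bystanders apparently where they stood, with the gripper clear. I judged this by eye and did not measure them.
- **Seating:** with the arch threaded and centred, the measured tab height and bar height both put it 3–4 mm above the floor. The sideways play I felt fits the tab's lower corners resting between the sloping prongs. It cannot go lower there, but I could not see that contact directly.
- **Side force while centring:** finding the notch centre pressed the carrier sideways on the prongs, with up to about 9 N at the wrist. That is well under the limits.

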